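# Put the reagent bottle back in its carousel, bring it to the front and hold the carousel

## Task

Put the brown screw-cap bottle that stands on the bench into the free socket of the bench carousel, standing fully down on the deck; leave the four white jars standing in their sockets and the other things on the bench alone. Turn the carousel until that bottle is at the front, in line with the pointer on the carousel's foot. Finish while holding: keep the knob on top of the centre post gripped so that the carousel stays still while I open the bottle.

Things in the scene. Friction and masses are not known exactly. Their poses are not given: they have to be found in the camera images.
- brown_bottle: brown glass bottle, 100 mm high, 0.07 to 0.15 kg: straight body 42 mm across up to 66 mm, then shoulder and neck, then a flat black screw cap 30 mm across from 81 to 100 mm above the underside; the cap is fixed and can be gripped to lift the bottle. At the start it stands alone on the bench, to the right of the carousel. Origin: centre of its underside; z runs up to the cap.
- foot: fixed foot of the carousel: flat black disc 208 mm across, 7 mm high. Origin: centre of its underside, on the carousel's turning axis. A small upright metal pointer, 16 mm wide, stands on a metal tongue 129 mm from the axis along the foot's own -x axis, its top 24 mm above the bench: that direction is the front. It looks toward the near edge of the bench (world -x), swung up to 0.4 rad to either side.
- free_place (a point): centre of the floor of the one empty socket, on the deck 85 mm from the axis, 18 mm above the bench. It turns with the deck. The deck is a grey disc 234 mm across with five equal sockets every 72 degrees; each socket is an upright ring 22 mm high (top 40 mm above the bench), 49 mm inside, its mouth flared to 55 mm.
- knob: round fluted black knob on top of the centre post, 37 mm across, 29 mm high, turns with the deck. Origin: centre of its underside, on the axis, 106 mm above the bench; best gripped 15 mm above the origin. Round, so it can be gripped at any angle, over and over.
- carousel (a joint): turning angle of deck, knob and post on the foot, rad; 0 at the start whatever the position, growing counter-clockwise seen from above; turns both ways without a stop (to 12 rad), drag about 0.05 N m, stays where it is left.
- jar_1: white screw-cap jar, 45 mm across and 82 mm high, loose in the first socket counter-clockwise (seen from above) after the free one. Origin: centre of its underside, z up.
- jar_2: white screw-cap jar, 45 x 80 mm, loose in the second socket counter-clockwise after the free one. Origin: centre of its underside, z up.
- jar_3: white screw-cap jar, 45 x 80 mm, loose in the third socket counter-clockwise after the free one. Origin: centre of its underside, z up.
- jar_4: white screw-cap jar, 45 x 80 mm, loose in the fourth socket counter-clockwise after the free one. Origin: centre of its underside, z up.
- dropper: bystander: brown dropping bottle with a rubber bulb, 43 mm across, 114 mm high, on the bench to the right. Origin: centre of its underside.
- glass_beaker: bystander: small glass beaker, 52 mm across, 59 mm high, on the bench in front of and to the right of the carousel. Origin: centre of its underside.
- wash: bystander: wash bottle, 74 mm across, 216 mm high, well behind the carousel. Origin: centre of its underside.
Mind the look-alikes: they are no part of the job. Leave any blue look-alike of the jar_1 alone. Leave any green look-alike of the jar_3 alone.

How it is judged:
By the outcome, as a careful person would: the job done as asked, in the order asked, and still so for the second after the job is handed in, while the arm keeps its last pose, push and grip.
It also fails if it takes over 54 s, if anything falls off the work surface, if the arm or the gripper's body presses on something with over 40 N, if the wrist force passes 120 N, or if a joint passes its speed limit or range.

## Robot

A 7-joint arm with a two-finger parallel gripper is mounted at the origin on a cart in front of the work surface, level with it; the furniture and walls round the work are solid. World frame = base frame: x ahead of the robot, y to its left, z up, the work surface at z = 0. Lengths are in m, angles in rad, forces in N, time in s.
With the tool pointing down it reaches from about 0.35 to 0.775 m from the base axis. Payload 3.1 kg.
Tool frame: the origin (TCP) lies at the very end of the fingers, on their centre line; the grasp point (between the pads) lies 19 mm behind it; z points along the fingers, y is the line along which they close (so a half turn about z gives the same grasp; the last joint's range is limited). The gripper opens to 85 mm and grips with 20 to 120 N. Pads are 22 mm wide; open, the fingers measure 114 mm over their backs; the gripper's body (76 mm by 85 mm) begins 54 mm behind the grasp point. The pads swing forward as they close: fully open they stand 13 mm farther back than shut.
Start: joints at [1.169, 0.311, 0.014, 1.512, -0.004, 1.319, -0.027], TCP at [0.194, -0.515, 0.231] pointing down, gripper open.
Joint ranges: [-2.7, 2.7], [-0.3, 1.91], [-1.27, 1.3], [0.12, 2.57], [-1.44, 4.58], [0.2, 2.03], [-3.05, 3.05]. Speed limits (rad/s): [2.79, 2.79, 3.14, 3.14, 3.14, 3.14, 3.14].

## Interface

Orientations are given as a unit quaternion [w, x, y, z].
In Python, from bench import manip, eyes, sign_off gives the robot as it stands.
- The arm moves only by the shell command python3 -m crank 'ROWS' [FORCE]. ROWS is JSON, one flat list of numbers, 5 for each row, row after row: the opening, from 0 (shut) to 1 (fully open), then the shift along the tool's x, y, z in m, then the turn about the tool's z in rad. In form: [hand, tx, ty, tz, yaw, hand, tx, ty, tz, yaw, ...]. A call has 1 to 5 rows; each row is the pose to reach, as a shift and turn from the pose commanded when the call began, along the tool's axes at that moment; what a row does not reach only later rows make up. A row lasts 1/12 s, in which the tool goes at most 41.7 mm and 7.16 degrees, less where a joint would pass 70% of its speed; a pose out of reach is approached as far as the arm can. A call with a gripper value outside its range is refused whole. The fingers move at their own pace and stop on an object; FORCE is the grip in N (left out, the last holds). Time passes only in rows, so rows that repeat a pose let the fingers close. It gives the time, the measured TCP pose, the force, the opening and the grip force at its end, in the units of the state.
- manip.get_obs(): the state, without advancing time (a new reading comes with each control period).
- eyes.get_image(name): name is "scene" or "top" or "wrist"; returns the picture (384x512x3 uint8, red, green, blue); there is no depth.
- eyes.calibration(name): a dict with "K" (3x3 intrinsics, pixels), "k1" (the pictures are not rectified: a ray, as slopes to the right and down, at radius r is drawn at 1 + k1 r^2 times it, then the intrinsics apply), "cam_to_world" (4x4, takes a point from camera to world coordinates); the wrist camera has in their place "tool_from_camera" (4x4, takes a point from camera to tool coordinates, whose origin is the TCP and whose axes are the flange's). Camera axes: x right, y down, z forward; pixel columns grow to the right and rows downward; lengths in m; the calibration is good to about 2 mm. A picture is of the moment at which its call begins: read the wrist's pose just before it. calibration takes no time and is no camera call.
- sign_off(): hands the job in; it is judged then, once.
Trained networks look in the newest picture that a camera, given by its name, has taken for a name from the list of things; names that differ only in an ending like _2 or _b are one class to them, and where a whole thing is asked for, a point or a joint stands for the part that bears it (a point fixed in the world has none). Each returns a list of dicts, best first, with "score" (0 to 1); they miss things now and then, are a little off and sometimes report something else, mostly with a low value. They report only what shows in the picture. A call takes as long as a camera call. They do not tell look-alikes from the thing itself.
- eyes.outline_of(camera, thing): "region" (384x512 bool, what is visible of it) and "xy" ([column, row] in pixels, amid what is visible of it).
- eyes.tip_of(camera, thing): "xy" ([column, row] in pixels: a listed point, or the origin of a listed thing).
The state is a dict: "clock": time; "qpos": joint angles; "joint_vel": joint speeds; "effort": joint torques, N m; "position": TCP position; "ee_rot": TCP orientation; "force": force on the tool from outside, world axes, zero at the start; "ft_torque": the same for the moment, N m; "opening": opening from 0.0 (shut) to 1.0 (fully open); "finger_force": force on a finger pad.
Only numpy, scipy, OpenCV 4.12 (cv2) and the standard library are available. Lean on these libraries where they do the work, as an engineer would, in place of code of your own. Each camera call takes 0.05 s, during which the arm holds its last target. There are 200 camera calls.

## Working session

There is one attempt and no reset: what is moved stays moved. The work goes in short steps, Python scripts to look and compute and a shell command to move; the robot and the scene stay as the last step left them, time stands still between calls to the robot, and variables do not carry over. Pictures are saved under pics/ and viewed, at most 10 in all, crops included, and the job is handed in when it is done.

```bash
ls; mkdir -p pics
cat > h.py <<'E'
import numpy as np, cv2
from bench import manip, eyes, sign_off
from scipy.spatial.transform import Rotation as R
def T_tool():
    o=manip.get_obs(); q=np.array(o["ee_rot"]); T=np.eye(4)
    T[:3,:3]=R.from_quat(q[[1,2,3,0]]).as_matrix(); T[:3,3]=o["position"]; return T
def c2w(cam,T=None):
    c=eyes.calibration(cam)
    return (np.array(c["cam_to_world"]) if "cam_to_world" in c else (T_tool() if T is None else T)@np.array(c["tool_from_camera"])),c
def pix2w(cam,uv,z,T=None):
    M,c=c2w(cam,T); K=np.array(c["K"]); k=c["k1"]
    d=np.array([(uv[0]-K[0,2])/K[0,0],(uv[1]-K[1,2])/K[1,1]]); s=d.copy()
    for _ in range(20): s=d/(1+k*(s@s))
    r=M[:3,:3]@np.array([s[0],s[1],1]); p=M[:3,3]
    return p+r*(z-p[2])/r[2]
def w2pix(cam,P,T=None):
    M,c=c2w(cam,T); K=np.array(c["K"]); p=np.linalg.inv(M)@np.append(P,1); s=p[:2]/p[2]
    s=s*(1+c["k1"]*(s@s)); return K[:2,:2]@s+K[:2,2]
def save(n,im): cv2.imwrite(f"pics/{n}.png",im[:,:,::-1])
E
python3 - <<'E'
from h import *
a=eyes.get_image("scene");b=eyes.get_image("top")
save("scene0",a);save("top0",b)
for cam in("scene","top"):
  print(cam,c2w(cam)[0][:3,3].round(3))
  for t,z in [("brown_bottle",0),("foot",0),("free_place",.018),("knob",.106),("jar_1",.018),("dropper",0),("glass_beaker",0),("wash",0)]:
    for d in eyes.tip_of(cam,t)[:5]: print(t,round(d["score"],2),np.round(d["xy"],1),pix2w(cam,d["xy"],z).round(4))
print(manip.get_obs())
E
```

```text
pics
scene [-0.217  0.549  0.72 ]
brown_bottle 0.83 [335.5 200.3] [ 0.4791 -0.2296  0.    ]
free_place 0.64 [190.9 224.2] [0.5889 0.2395 0.018 ]
knob 0.67 [212.2 207.2] [0.5247 0.1984 0.106 ]
jar_1 0.91 [217.7 257.5] [0.4274 0.2363 0.018 ]
jar_1 0.83 [183.4 243.5] [0.5233 0.2919 0.018 ]
jar_1 0.64 [152.6 296.3] [0.3908 0.429  0.018 ]
jar_1 0.57 [273.5 216. ] [0.4975 0.0094 0.018 ]
dropper 0.67 [353.8 183.8] [ 0.5207 -0.3558  0.    ]
glass_beaker 0.81 [295.5 246.6] [0.3698 0.0214 0.    ]
wash 0.87 [173.3 203.4] [0.7345 0.2367 0.    ]
top [0.346 0.028 1.479]
brown_bottle 0.52 [330.9 229. ] [ 0.4859 -0.229   0.    ]
foot 0.21 [215.5 202.5] [0.5612 0.139  0.    ]
free_place 0.81 [182.4 190.2] [0.5951 0.2438 0.018 ]
knob 0.42 [185.6 210.2] [0.5206 0.2184 0.106 ]
jar_1 0.83 [117.1 250.2] [0.4012 0.4374 0.018 ]
jar_1 0.77 [213.3 228. ] [0.478  0.1416 0.018 ]
jar_1 0.74 [165.6 215.2] [0.5143 0.2926 0.018 ]
jar_1 0.65 [214. 201.] [0.5632 0.1426 0.018 ]
jar_1 0.61 [259.7 221.8] [ 0.5012 -0.0028  0.018 ]
dropper 0.65 [184.8 144. ] [0.7509 0.2462 0.    ]
dropper 0.64 [368.3 219. ] [ 0.5207 -0.34
[... 364 characters left out ...]
62,  0.31091999,  0.01395623,  1.51152362, -0.00443818,
        1.31919789, -0.02719786]), 'joint_vel': array([ 6.57919869e-05,  3.09055555e-04,  3.27498583e-04,  6.70989246e-04,
       -5.13229557e-04, -7.68594245e-04, -2.44760490e-04]), 'effort': array([-2.03302939e-04, -3.79800761e+01,  1.45655852e-01, -2.30866241e+01,
        1.21164331e-02,  1.79230628e-03, -5.16606192e-06]), 'position': array([ 0.19372351, -0.51475794,  0.23128317]), 'ee_rot': array([-1.18425195e-05,  9.83849893e-01,  1.78995494e-01,  1.22557094e-05]), 'force': array([-0.14546239, -0.94266835,  0.38917615]), 'ft_torque': array([-0.02852736,  0.04885274,  0.02975199]), 'finger_force': 0.0, 'opening': 1.0001313031704244}
```

Run:
```python
import cv2
a=cv2.imread("pics/scene0.png");b=cv2.imread("pics/top0.png")
cv2.imwrite("pics/v1.png",cv2.resize(a[110:350,80:420],(800,565),interpolation=2))
cv2.imwrite("pics/v2.png",cv2.resize(b[110:300,90:400],(800,490),interpolation=2))
```

```text
(no output)
```

View pics/v1.png

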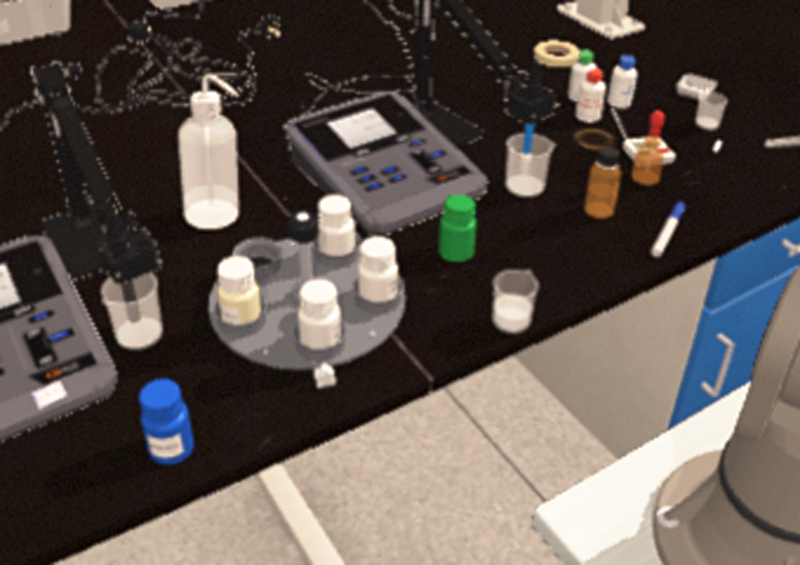

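View pics/v2.png

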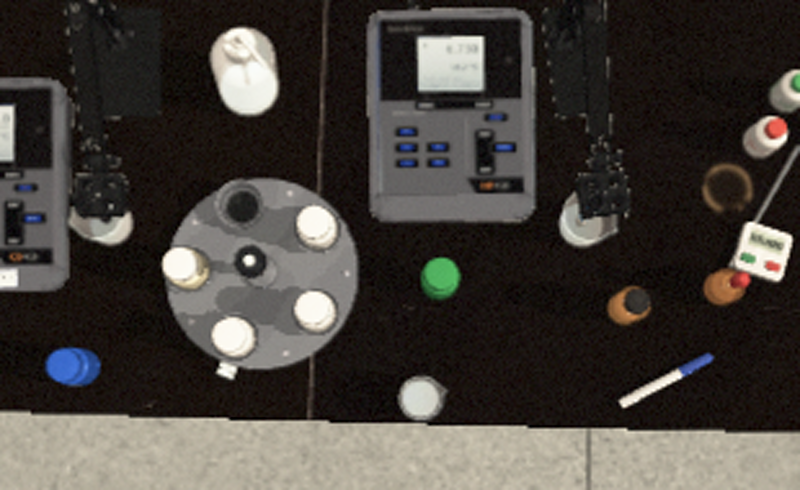

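Candidates for the bottle: the black-capped brown bottle at scene (335,200) / top (331,229), and the dropper with its red bulb at scene (354,184) / top (368,219). The one with the flat black cap, nearer the carousel, is the target. The carousel holds 4 white jars, with its free socket at the rear, top (182,190). The green jar at top (260,218) and the blue jar at top (117,250) are look-alikes. The pointer is at about top (178,254).

```bash
cat >> h.py <<'E'
def tri(pts):
    A=np.zeros((3,3));b=np.zeros(3)
    for cam,uv,T in pts:
        M,_=c2w(cam,T); p=M[:3,3]; d=pix2w(cam,uv,0.0,T)-p; d/=np.linalg.norm(d); P=np.eye(3)-np.outer(d,d); A+=P;b+=P@p
    return np.linalg.solve(A,b)
def go(target,psi=None):
    "print shift in tool axes and yaw to reach world target"
    T=T_tool(); s=T[:3,:3].T@(np.array(target)-T[:3,3]); cur=np.arctan2(T[1,0],T[0,0])
    y=0 if psi is None else -(np.degrees(0)+psi-cur); y=(y+np.pi)%(2*np.pi)-np.pi
    print("go",s.round(4),"yaw",round(y,3),"cur psi",round(np.degrees(cur),1),"q7",manip.get_obs()["qpos"][6].round(3))
E
python3 - <<'E'
from h import *
im=cv2.imread("pics/top0.png")
save("crop_b",cv2.resize(im[200:260,300:400],(800,480),interpolation=2)[:,:,::-1])
print("pointer",pix2w("top",(178.4,253.9),.015))
print("deckc",pix2w("top",(190.9,215.9),.018))
print("bottle cap top",pix2w("top",(90+637*310/800,110+301*190/490),.1), "scene", pix2w("scene",(80+607*.425,110+155*.425),.1))
go([.48,-.229,.20])
E
```

```text
pointer [0.39504948 0.24697508 0.015     ]
deckc [0.51417928 0.21317026 0.018     ]
bottle cap top [ 0.48363634 -0.22926257  0.1       ] scene [ 0.4772407  -0.21907021  0.1       ]
go [ 0.3686 -0.1666  0.0313] yaw 0.0 cur psi 20.6 q7 -0.027
```

View pics/crop_b.png

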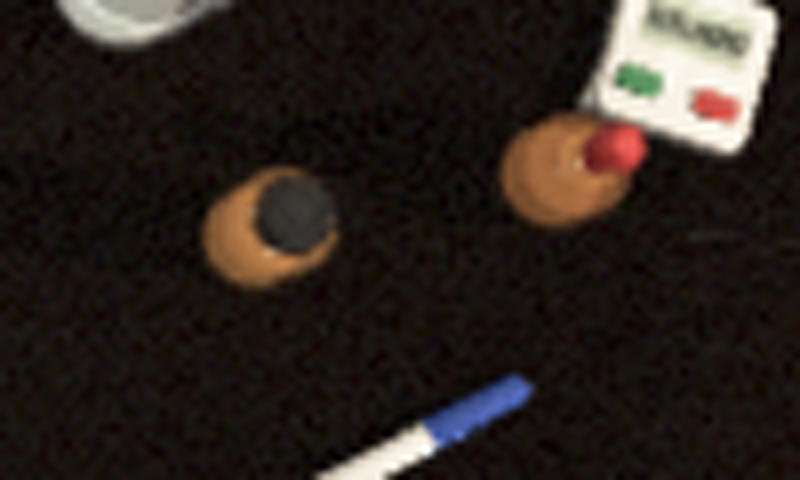

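The crop shows the black-capped bottle at crop (270,225) and the red-bulbed dropper at (570,170), so the target is confirmed.

```bash
python3 -m crank '[1,0.03,-0.0136,0,0, 1,0.06,-0.0272,0,0, 1,0.09,-0.0408,0,0, 1,0.12,-0.0544,0,0, 1,0.15,-0.068,0,0]' 40; python3 -m crank '[1,0.03,-0.0136,0,0, 1,0.06,-0.0272,0,0, 1,0.09,-0.0408,0,0, 1,0.12,-0.0544,0,0, 1,0.15,-0.068,0,0]'; python3 -m crank '[0.7,0.03,-0.0136,0.01,0, 0.7,0.05,-0.022,0.02,0, 0.7,0.05,-0.022,0.02,0, 0.7,0.05,-0.022,0.02,0]'
python3 - <<'E'
from h import *
T=T_tool(); im=eyes.get_image("wrist"); save("w1",im)
print(T[:3,3])
for d in eyes.tip_of("wrist","brown_bottle")[:2]: print("tip",d["score"],d["xy"],pix2w("wrist",d["xy"],0,T))
for d in eyes.outline_of("wrist","brown_bottle")[:2]: print(d["score"],d["xy"])
print(w2pix("wrist",[.4835,-.229,.1],T),w2pix("wrist",[.4835,-.229,0],T))
E
```

```text
clock: 1.32
position: [0.311, -0.3972, 0.2315]
ee_rot: [0.0, 0.984, 0.179, 0.0]
force: [0.4, 0.1, -0.0]
opening: 0.999
finger_force: 0.0
clock: 1.73
position: [0.4275, -0.2806, 0.2315]
ee_rot: [0.0, 0.984, 0.179, 0.0]
force: [0.4, -0.1, -0.1]
opening: 0.997
finger_force: 0.0
clock: 2.07
position: [0.4661, -0.242, 0.2106]
ee_rot: [-0.001, 0.984, 0.181, -0.001]
force: [-0.3, -0.8, -0.5]
opening: 0.699
finger_force: 0.0
[ 0.46607074 -0.24199399  0.21060458]
tip 0.96 [253.1, 143.9] [ 0.48156753 -0.23335527  0.        ]
0.8 [249.3, 150.7]
[247.78131634 160.72895665] [249.78235593 140.62191243]
```

View pics/w1.png

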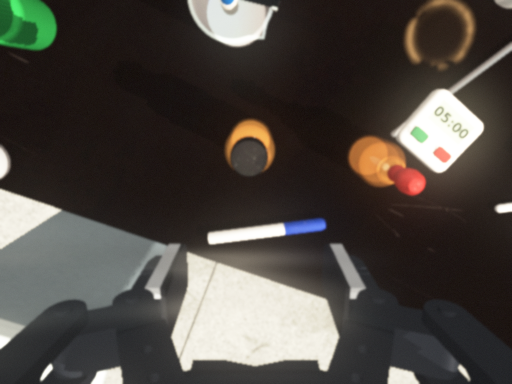

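The wrist picture shows the black cap at (249,157) with its body just behind it; the dropper is at (380,165), well clear.

Run:
```python
from h import *
T=T_tool(); p=pix2w("wrist",(249,157),.1,T); q=pix2w("wrist",(253.1,143.9),0,T)
print(p,q); go([(p[0]+q[0])/2,(p[1]+q[1])/2,.13]); print(T[:3,:3].round(3))
```

```text
[ 0.48520744 -0.2328244   0.1       ] [ 0.48045222 -0.23752878  0.        ]
go [ 0.0206 -0.0035  0.0817] yaw 0.0 cur psi 20.5 q7 -0.82
[[ 0.937  0.35  -0.   ]
 [ 0.35  -0.937 -0.001]
 [-0.001  0.001 -1.   ]]
```

Run:
```python
from h import *
T=T_tool();print(T[:3,3]); im=eyes.get_image("wrist"); 
d=eyes.tip_of("wrist","brown_bottle")[0]["xy"]; print(pix2w("wrist",d,0,T))
g=cv2.cvtColor(im,cv2.COLOR_RGB2HSV)
r=eyes.outline_of("wrist","brown_bottle")[0]["region"]
k=r&(g[:,:,1]<110); n,l,s,c=cv2.connectedComponentsWithStats(k.astype(np.uint8)); i=1+s[1:,4].argmax(); print(s[i]); 
x,y,w,h,_=s[i]; u=(x+w/2-.5,y+h/2-.5); print(u,pix2w("wrist",u,.1,T)); print(T_tool()[:3,3])
go([.484,-.23,.135])
```

```text
[ 0.464792   -0.24549646  0.21167495]
[ 0.48466105 -0.22888474  0.        ]
[ 226  135   36   38 1090]
(np.float64(243.5), np.float64(153.5)) [ 0.48625622 -0.22808226  0.1       ]
[ 0.46495021 -0.24517877  0.2117771 ]
go [ 0.0231 -0.0076  0.0768] yaw 0.0 cur psi 20.5 q7 -0.82
```

```bash
python3 -m crank '[0.7,0.0123,-0.0043,0.02,0, 0.7,0.0246,-0.0087,0.045,0, 0.7,0.0246,-0.0087,0.075,0, 0.7,0.0246,-0.0087,0.09,0, 0.7,0.0246,-0.0087,0.095,0]'; python3 -m crank '[0.7,0,0,0.02,0, 0.7,0,0,0.04,0, 0.7,0,0,0.047,0, 0.7,0,0,0.047,0]'
python3 - <<'E'
from h import *
print(T_tool()[:3,3]); go([.485,-.2285,.069])
E
```

```text
clock: 2.78
position: [0.483, -0.2266, 0.1133]
ee_rot: [-0.002, 0.984, 0.178, -0.003]
force: [-0.5, -0.2, -0.2]
opening: 0.7
finger_force: 0.0
clock: 3.12
position: [0.4842, -0.2271, 0.0683]
ee_rot: [-0.001, 0.984, 0.178, -0.001]
force: [-0.4, 0.2, 0.1]
opening: 0.7
finger_force: 0.0
[ 0.48420892 -0.22711354  0.06828606]
go [ 0.0003  0.0016 -0.0007] yaw 0.0 cur psi 20.6 q7 -0.906
```

Well centred; close and lift.

```bash
python3 -m crank '[0.2,0,0.001,-0.001,0, 0.2,0,0.001,-0.001,0, 0.2,0,0.001,-0.001,0, 0.2,0,0.001,-0.001,0, 0.2,0,0.001,-0.001,0]' 45;  python3 -m crank '[0.2,0,0,-0.01,0, 0.2,0,0,-0.04,0, 0.2,0,0,-0.08,0, 0.2,0,0,-0.12,0, 0.2,0,0,-0.16,0]'
python3 - <<'E'
from h import *
T=T_tool();print(T[:3,3]);save("w2",eyes.get_image("wrist"))
go([.43,.06,.235],np.radians(20.6)); go([.592,.242,.235],np.radians(100))
E
```

```text
clock: 3.53
position: [0.4876, -0.2288, 0.0723]
ee_rot: [0.001, 0.984, 0.179, 0.002]
force: [-0.1, -0.3, 6.7]
opening: 0.332
finger_force: 44.5
clock: 3.95
position: [0.4849, -0.2271, 0.232]
ee_rot: [-0.001, 0.984, 0.179, -0.001]
force: [1.1, -0.7, -0.8]
opening: 0.337
finger_force: 44.6
[ 0.48493997 -0.22705988  0.2319573 ]
go [ 0.0457 -0.2917  0.0038] yaw 0.001 cur psi 20.6 q7 -0.866
go [ 0.2614 -0.405   0.0049] yaw -1.385 cur psi 20.6 q7 -0.866
```

View pics/w2.png

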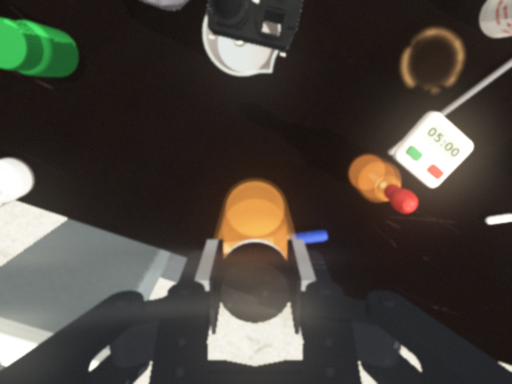

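Bottle is held by its cap at (254,280), standing straight between the pads. Carry it toward the carousel.

```bash
python3 -m crank '[0.2,0.0074,-0.03,0,0, 0.2,0.0148,-0.065,0,0, 0.2,0.022,-0.1,0,0, 0.2,0.03,-0.135,0,0, 0.2,0.037,-0.17,0,0]'; python3 -m crank '[0.2,0.0074,-0.035,0,0, 0.2,0.0148,-0.07,0,0, 0.2,0.022,-0.105,0,0, 0.2,0.03,-0.14,0,0, 0.2,0.037,-0.175,0,0]';python3 -m crank '[0.2,0.0074,-0.035,0,0, 0.2,0.0148,-0.06,0,0, 0.2,0.015,-0.075,0,0, 0.2,0.015,-0.075,0,0,0.2,0.015,-0.075,0,0]'
python3 - <<'E'
from h import *
T=T_tool();print(T[:3,3]);im=eyes.get_image("wrist");save("w3",im)
for t,z in [("free_place",.018),("knob",.106),("jar_1",.018)]:
  for d in eyes.tip_of("wrist",t)[:4]: print(t,round(d["score"],2),np.round(d["xy"],1),pix2w("wrist",d["xy"],z,T).round(4))
E
```

```text
clock: 4.42
position: [0.4597, -0.0538, 0.2303]
ee_rot: [-0.0, 0.984, 0.179, -0.0]
force: [0.5, 0.2, -1.4]
opening: 0.335
finger_force: 44.9
clock: 4.83
position: [0.4326, 0.1228, 0.2303]
ee_rot: [0.0, 0.984, 0.179, -0.0]
force: [0.2, -0.3, -1.9]
opening: 0.333
finger_force: 44.9
clock: 5.25
position: [0.4205, 0.197, 0.2301]
ee_rot: [0.0, 0.984, 0.18, -0.0]
force: [-0.1, -1.2, -0.7]
opening: 0.328
finger_force: 44.9
[0.42053598 0.19700476 0.2301493 ]
jar_1 0.89 [360.9  36.6] [0.5669 0.146  0.018 ]
jar_1 0.87 [458.5 139. ] [0.5153 0.0102 0.018 ]
jar_1 0.81 [ 36.7 103.3] [0.3976 0.4204 0.018 ]
jar_1 0.77 [220.8 131.3] [0.4363 0.2404 0.018 ]
```

View pics/w3.png

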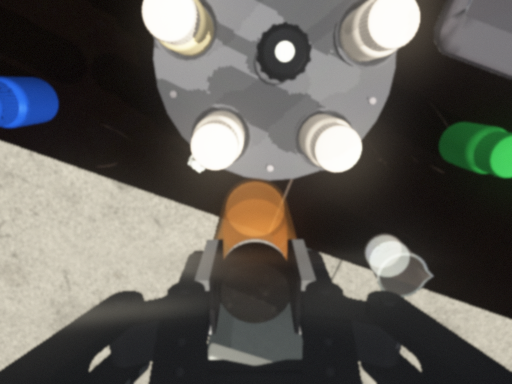

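The knob top is at (285,52), the pointer at (196,163), and the deck dots are at (173,94), (270,168) and (373,100). The bottle still hangs straight. Next step is axis and free-place from these.

Run:
```python
from h import *
T=T_tool();im=cv2.imread("pics/w3.png")
ax=pix2w("wrist",(285,50.5),.135,T); print("axis",ax)
bs=pix2w("wrist",(273,71),.106,T); print("knob under edge-ish",bs)
D=[pix2w("wrist",u,.018,T) for u in [(173,94),(270,168),(373,100)]]
print("dots",np.round(D,4),[np.linalg.norm((d-ax)[:2]) for d in D])
# axis as circumcentre of 3 dots
A=np.array([2*(D[1]-D[0])[:2],2*(D[2]-D[0])[:2]]);b=[D[1][:2]@D[1][:2]-D[0][:2]@D[0][:2],D[2][:2]@D[2][:2]-D[0][:2]@D[0][:2]]
c=np.linalg.solve(A,b);print("circ",c,np.linalg.norm(c-D[0][:2]))
for a in(ax[:2],c):
  ang=[np.degrees(np.arctan2(*(d[:2]-a)[::-1])) for d in D]; print(np.round(ang,1))
print("pointer",pix2w("wrist",(196,163),.018,T))
r=eyes.outline_of("top","free_place")[:1]
M=[pix2w("top",u,.040) for u in [(90+240*.3875,110+203*.3878)]]; print("socket rim top",M)
```

```text
axis [0.51825738 0.21050337 0.135     ]
knob under edge-ish [0.50566834 0.21221648 0.106     ]
dots [[0.4562 0.2939 0.018 ]
 [0.4199 0.1772 0.018 ]
 [0.5199 0.1064 0.018 ]] [np.float64(0.10396678767135527), np.float64(0.10386727573175963), np.float64(0.10408138965475913)]
circ [0.51849122 0.21051924] 0.1040939022216465
[ 126.7 -161.3  -89.1]
[ 126.8 -161.4  -89.2]
pointer [0.39787501 0.25164831 0.018     ]
socket rim top [array([0.59611524, 0.23889252, 0.04      ])]
```

Run:
```python
from h import *
print(np.round(eyes.calibration("wrist")["tool_from_camera"],3))
print("wash",[ (pix2w("top",d["xy"],0).round(3)) for d in eyes.tip_of("top","wash")[:1]]); im=eyes.get_image("scene");save("s2",im)
go([.5988,.2378,.235])
save("s2c",cv2.resize(im[90:290,110:310],(600,600),interpolation=2))
```

```text
[[ 0.    -0.957 -0.291  0.074]
 [ 1.    -0.     0.    -0.001]
 [-0.    -0.291  0.957 -0.143]
 [ 0.     0.     0.     1.   ]]
wash [array([0.743, 0.238, 0.   ])]
go [ 0.1807  0.0224 -0.0048] yaw 0.0 cur psi 20.5 q7 -1.779
```

View pics/s2c.png

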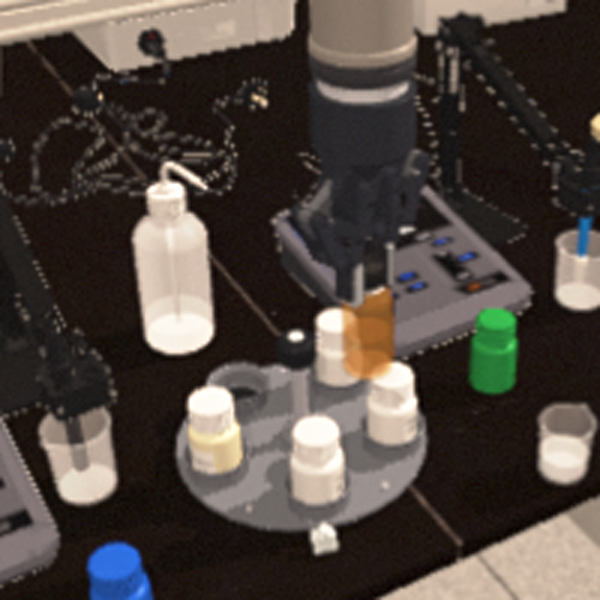

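The bottle hangs straight. The wash bottle stands close behind the free socket, and the wrist camera sticks out 74 mm ahead of the tool, so I turn the tool to bring the camera over on the robot's side.

```bash
R='x'; python3 -m crank '[0.2,0,0,-0.004,-0.12, 0.2,0,0,-0.008,-0.24, 0.2,0,0,-0.01,-0.36, 0.2,0,0,-0.01,-0.48, 0.2,0,0,-0.01,-0.6]' >/dev/null; python3 -m crank '[0.2,0,0,0,-0.12, 0.2,0,0,0,-0.24, 0.2,0,0,0,-0.36, 0.2,0,0,0,-0.48, 0.2,0,0,0,-0.6]'>/dev/null;python3 -m crank '[0.2,0,0,0,-0.12, 0.2,0,0,0,-0.24, 0.2,0,0,0,-0.36, 0.2,0,0,0,-0.48, 0.2,0,0,0,-0.6]'>/dev/null;python3 -m crank '[0.2,0,0,0,-0.12, 0.2,0,0,0,-0.24, 0.2,0,0,0,-0.36, 0.2,0,0,0,-0.48, 0.2,0,0,0,-0.6]' >/dev/null;python3 -m crank '[0.2,0,0,0,-0.12, 0.2,0,0,0,-0.24, 0.2,0,0,0,-0.36, 0.2,0,0,0,-0.384, 0.2,0,0,0,-0.384]'
python3 -c "
from h import *
go([.5988,.2378,.2],np.pi)"
```

```text
clock: 7.68
position: [0.4215, 0.1961, 0.2402]
ee_rot: [-0.0, 0.0, 1.0, -0.0]
force: [0.3, 0.2, -1.6]
opening: 0.337
finger_force: 44.9
go [-0.1773  0.0417  0.0402] yaw -0.0 cur psi 180.0 q7 0.912
```

```bash
python3 -m crank '[0.2,-0.03,0.007,0,0, 0.2,-0.065,0.0155,0,0, 0.2,-0.1,0.0235,0,0, 0.2,-0.135,0.032,0,0, 0.2,-0.16,0.038,0,0]' >/dev/null; python3 -m crank '[0.2,-0.01,0.003,0,0, 0.2,-0.0173,0.0037,0.02,0, 0.2,-0.0173,0.0037,0.05,0, 0.2,-0.0173,0.0037,0.07,0, 0.2,-0.0173,0.0037,0.07,0]'
python3 - <<'E'
from h import *
go([.5988,.2378,.16],np.pi); im=eyes.get_image("scene"); b=eyes.get_image("top"); w=eyes.get_image("wrist")
c=np.hstack([cv2.resize(im[150:270,150:270],(400,400),interpolation=2),cv2.resize(b[150:250,130:230],(400,400),interpolation=2)])
save("p1",c)
go([.5988,.2378,.16],np.pi);
E
```

```text
clock: 8.52
position: [0.5962, 0.236, 0.1642]
ee_rot: [-0.005, 0.0, 1.0, -0.003]
force: [-0.2, -1.5, -1.6]
opening: 0.337
finger_force: 45.1
go [-0.0027  0.0018  0.0042] yaw -0.0 cur psi 180.0 q7 0.839
go [ 0.0004 -0.0012  0.0114] yaw 0.001 cur psi -180.0 q7 0.841
```

View pics/p1.png

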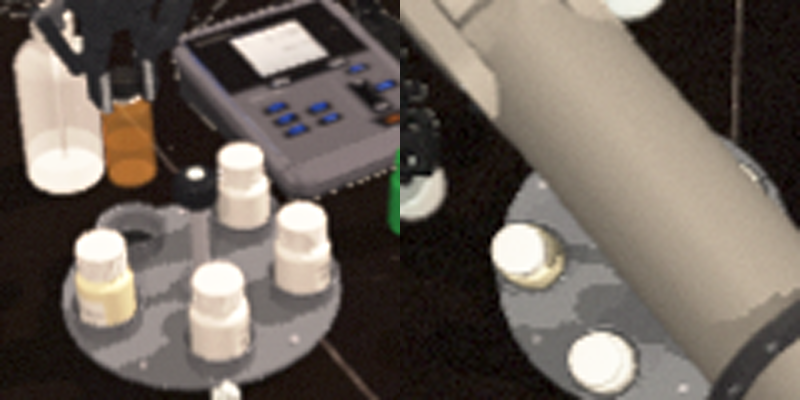

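Scene crop: bottle hangs above and slightly behind the empty socket ring, as parallax would suggest; top view is blocked by the arm. Lower it to just above the ring and check numerically.

```bash
python3 -m crank '[0.2,0,-0.0005,0.015,0, 0.2,0,-0.0005,0.035,0, 0.2,0,-0.0005,0.05,0, 0.2,0,-0.0005,0.05,0, 0.2,0,-0.0005,0.05,0]'
python3 - <<'E'
from h import *
o=manip.get_obs(); im=eyes.get_image("scene"); d=eyes.tip_of("scene","brown_bottle")[:1]; zb=o["position"][2]-.071
T=T_tool(); go([.5988,.2378,.118],np.pi)
for e in d: print(e["xy"],pix2w("scene",e["xy"],zb), w2pix("scene",[*T[:2,3],zb]))
e=eyes.outline_of("scene","brown_bottle")
if e: ys,xs=np.where(e[0]["region"]); print(xs.min(),xs.max(),ys.min(),ys.max())
save("p2",cv2.resize(im[140:240,150:250],(600,600),interpolation=2))
print([f["xy"] for f in eyes.tip_of("scene","free_place")[:1]], w2pix("scene",[.5988,.2378,.018]))
E
```

```text
clock: 9.08
position: [0.5991, 0.2385, 0.1216]
ee_rot: [0.001, -0.001, 1.0, 0.0]
force: [0.0, -0.5, -1.3]
opening: 0.334
finger_force: 45.1
go [ 0.001  -0.0015  0.0049] yaw 0.002 cur psi -179.9 q7 0.818
[190.5, 215.6] [0.58737728 0.23873826 0.05063527] [188.5472349  213.36315629]
180 196 184 217
[[189.1, 221.9]] [190.0167514  222.15605078]
```

View pics/p2.png

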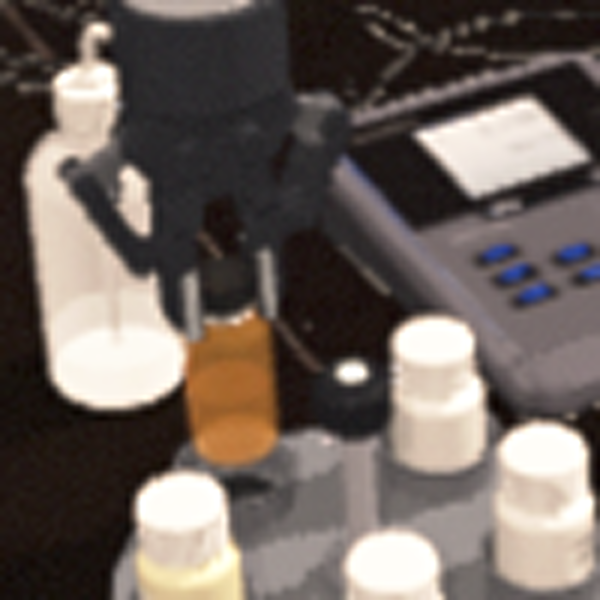

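Bottle just above the ring with its bottom at crop (235,447), matching the projected position within about 1 px. I'm lowering it.

```bash
python3 -m crank '[0.2,0.001,-0.001,0.007,0, 0.2,0.001,-0.001,0.014,0, 0.2,0.001,-0.001,0.02,0, 0.2,0.001,-0.001,0.024,0, 0.2,0.001,-0.001,0.026,0]'; python3 -m crank '[0.2,0,0,0.002,0, 0.2,0,0,0.004,0, 0.2,0,0,0.006,0, 0.2,0,0,0.006,0]'; python3 -c "
from h import *
go([.5988,.2378,.09],np.pi)"
```

```text
clock: 9.7
position: [0.5969, 0.2371, 0.0929]
ee_rot: [-0.001, -0.001, 1.0, -0.0]
force: [-0.3, -0.5, -0.9]
opening: 0.332
finger_force: 45.6
clock: 10.03
position: [0.598, 0.2376, 0.0904]
ee_rot: [0.001, -0.001, 1.0, 0.0]
force: [-1.8, -1.6, 6.7]
opening: 0.332
finger_force: 46.4
go [-0.0008  0.0002  0.0004] yaw 0.002 cur psi -179.9 q7 0.801
```

Touched down at the expected height (TCP 0.090, bottle underside 0.018–0.02). Release and rise.

```bash
python3 -m crank '[0.65,0,0,-0.001,0, 0.65,0,0,-0.001,0, 0.65,0,0,-0.001,0, 0.65,0,0,-0.001,0, 0.65,0,0,-0.001,0]'; python3 -m crank '[0.65,0,0,-0.02,0, 0.65,0,0,-0.055,0, 0.65,0,0,-0.09,0, 0.65,0,0,-0.1,0]'
python3 - <<'E'
from h import *
im=eyes.get_image("scene"); d=eyes.tip_of("scene","brown_bottle")[:1]
for e in d: print(e["score"],e["xy"],pix2w("scene",e["xy"],.018), w2pix("scene",[.5988,.2378,.018]))
save("p3",cv2.resize(im[140:240,150:250],(600,600),interpolation=2)); go([.5183,.2105,.19],np.radians(20))
E
```

```text
clock: 10.45
position: [0.5975, 0.2371, 0.089]
ee_rot: [-0.0, -0.001, 1.0, -0.0]
force: [-0.2, 0.4, 0.4]
opening: 0.652
finger_force: 0.0
clock: 10.78
position: [0.5997, 0.2394, 0.1953]
ee_rot: [0.004, -0.001, 1.0, 0.002]
force: [1.1, 1.1, 0.9]
opening: 0.651
finger_force: 0.0
0.78 [194.6, 224.7] [0.58128041 0.2311547  0.018     ] [190.0167514  222.15605078]
go [ 0.0808 -0.0281  0.0021] yaw 2.795 cur psi -179.9 q7 0.851
```

View pics/p3.png

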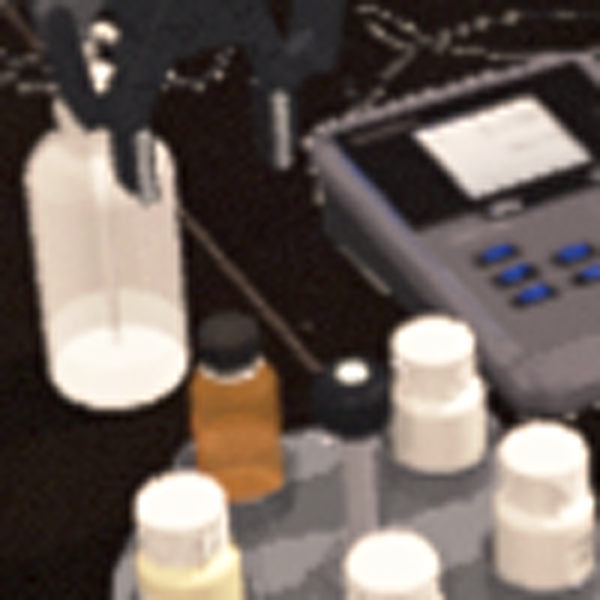

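The bottle stands in the rear socket with the ring hiding its foot (cap at crop (230,340)), and all neighbours are upright. That was my last allowed picture, so from here I go by numbers. I'll move over the knob and turn the tool so the camera faces the bottle.

```bash
python3 -m crank '[0.65,0.03,-0.01,0,0.12, 0.65,0.06,-0.02,0,0.24, 0.65,0.0808,-0.0281,0,0.36, 0.65,0.0808,-0.0281,0,0.48, 0.65,0.0808,-0.0281,0,0.6]' >/dev/null; for i in 1; do python3 -m crank '[0.65,0,0,0,0.12, 0.65,0,0,0,0.24, 0.65,0,0,0,0.36, 0.65,0,0,0,0.48, 0.65,0,0,0,0.6]' >/dev/null; done; python3 -m crank '[0.65,0,0,0,0.12, 0.65,0,0,0,0.24, 0.65,0,0,0,0.36, 0.65,0,0,0,0.48, 0.65,0,0,0,0.6]' >/dev/null; python3 -m crank '[0.65,0,0,0,0.12, 0.65,0,0,0,0.24, 0.65,0,0,0,0.36, 0.65,0,0,0,0.48, 0.65,0,0,0,0.6]' >/dev/null;  python3 -m crank '[0.65,0,0,0,0.12, 0.65,0,0,0,0.24, 0.65,0,0,0,0.36, 0.65,0,0,0,0.4, 0.65,0,0,0,0.4]'
cat >> h.py <<'E'
def look(cam,name,things):
    T=T_tool(); im=eyes.get_image(cam); save(name,im)
    for t,z in things:
        for d in eyes.tip_of(cam,t)[:5]: print(cam,t,round(d["score"],2),np.round(d["xy"],1),pix2w(cam,d["xy"],z,T).round(4))
    return T,im
def capc(cam,T,im,P,z):
    "centre of dark cap near predicted world point, at height z"
    u=w2pix(cam,[*P,z],T); g=im.max(2)<70; n,l,s,c=cv2.connectedComponentsWithStats(g.astype(np.uint8),connectivity=4)
    i=l[int(round(u[1])),int(round(u[0]))]; print("pred",u.round(1),"blob",s[i],c[i].round(1),pix2w(cam,c[i],z,T).round(4) )
E
python3 - <<'E'
from h import *
T,im=look("wrist","k1",[("brown_bottle",.018),("knob",.106),("jar_1",.018)])
print(T[:3,3]); capc("wrist",T,im,(.5988,.2378),.118)
s=eyes.get_image("scene"); capc("scene",None,s,(.5988,.2378),.118)
go([.5183,.2105,.102],np.radians(18.75))
E
```

```text
clock: 12.97
position: [0.5157, 0.2081, 0.1872]
ee_rot: [0.001, 0.985, 0.171, -0.002]
force: [0.1, -1.1, -0.8]
opening: 0.653
finger_force: 0.0
wrist brown_bottle 0.9 [257.2  70.8] [0.5973 0.2355 0.018 ]
wrist knob 0.82 [247.8 193.9] [0.5177 0.2144 0.106 ]
wrist jar_1 0.8 [162.5 135.9] [0.5168 0.2969 0.018 ]
wrist jar_1 0.8 [340.2 140.9] [0.5663 0.1448 0.018 ]
wrist jar_1 0.69 [200.7 233.7] [0.4371 0.2366 0.018 ]
wrist jar_1 0.66 [301.9 237.5] [0.4666 0.1418 0.018 ]
wrist jar_1 0.62 [446.1 233.3] [0.5181 0.0106 0.018 ]
[0.51574983 0.20808824 0.18719657]
pred [255.6  59.9] blob [    0     0   512   384 95698] [261.2 186.1] [0.5291 0.2091 0.118 ]
pred [187.3 194.3] blob [    0    66   512   318 58284] [202.5 199.2] [0.556  0.2116 0.118 ]
go [ 0.0024 -0.0011  0.0866] yaw 0.017 cur psi 19.7 q7 -1.74
```

```bash
python3 -m crank '[0.65,0.0024,-0.0011,0.02,0.009, 0.65,0.0024,-0.0011,0.04,0.017, 0.65,0.0024,-0.0011,0.06,0.017, 0.65,0.0024,-0.0011,0.075,0.017, 0.65,0.0024,-0.0011,0.086,0.017]'; python3 -m crank '[0.65,0,0,0,0, 0.65,0,0,0,0]'; python3 -c "
from h import *
go([.5183,.2105,.100],np.radians(18.75))"
```

```text
clock: 13.63
position: [0.5178, 0.2103, 0.1014]
ee_rot: [0.0, 0.987, 0.163, -0.001]
force: [-0.2, -0.3, 0.1]
opening: 0.649
finger_force: 0.0
clock: 13.8
position: [0.5185, 0.2107, 0.103]
ee_rot: [0.0, 0.987, 0.163, -0.0]
force: [0.3, 0.0, -0.3]
opening: 0.647
finger_force: 0.0
go [-0.0003  0.0001  0.003 ] yaw -0.0 cur psi 18.7 q7 -1.784
```

```bash
python3 -m crank '[0.3,0,0,0.002,0, 0.3,0,0,0.002,0, 0.3,0,0,0.002,0, 0.3,0,0,0.002,0, 0.3,0,0,0.002,0]' 50; python3 -m crank '[0.3,0,0,0,-0.03, 0.3,0,0,0,-0.09, 0.3,0,0,0,-0.17, 0.3,0,0,0,-0.25, 0.3,0,0,0,-0.33]' ; python3 -m crank '[0.3,0,0,0,-0.08, 0.3,0,0,0,-0.16, 0.3,0,0,0,-0.24, 0.3,0,0,0,-0.32, 0.3,0,0,0,-0.37]'
python3 - <<'E'
from h import *
T,im=look("wrist","k2",[("brown_bottle",.018),("jar_1",.018)]); go([.5183,.2105,.101])
E
```

```text
clock: 14.22
position: [0.5189, 0.2139, 0.1031]
ee_rot: [-0.002, 0.987, 0.164, 0.001]
force: [-2.0, 4.9, 7.5]
opening: 0.387
finger_force: 49.7
clock: 14.63
position: [0.5186, 0.2146, 0.1031]
ee_rot: [-0.002, 0.946, 0.325, 0.002]
force: [-2.7, 5.7, 4.8]
opening: 0.391
finger_force: 49.7
clock: 15.05
position: [0.518, 0.2151, 0.1031]
ee_rot: [-0.002, 0.87, 0.494, 0.002]
force: [-4.5, 6.9, 6.9]
opening: 0.39
finger_force: 49.8
wrist brown_bottle 0.96 [261.3  75.5] [0.5624 0.2834 0.018 ]
wrist jar_1 0.94 [136.6 162.8] [0.4622 0.2784 0.018 ]
wrist jar_1 0.57 [376.  164.2] [0.5999 0.1951 0.018 ]
go [-0.0037  0.0026  0.0021] yaw 0.0 cur psi 59.0 q7 -1.15
```

The grip self-centred about 4 mm toward +y, so the axis lies there; take out that offset and carry on turning.

```bash
python3 -m crank '[0.3,0.002,-0.0012,0,-0.03, 0.3,0.0039,-0.0023,0,-0.1, 0.3,0.0039,-0.0023,0,-0.19, 0.3,0.0039,-0.0023,0,-0.28, 0.3,0.0039,-0.0023,0,-0.37]' ; python3 -m crank '[0.3,0,0,0,-0.09, 0.3,0,0,0,-0.18, 0.3,0,0,0,-0.27, 0.3,0,0,0,-0.36, 0.3,0,0,0,-0.45]' >/dev/null;  python3 -m crank '[0.3,0,0,0,-0.09, 0.3,0,0,0,-0.18, 0.3,0,0,0,-0.27, 0.3,0,0,0,-0.36, 0.3,0,0,0,-0.45]' ; python3 -m crank '[0.3,0,0,0,-0.09, 0.3,0,0,0,-0.18, 0.3,0,0,0,-0.26, 0.3,0,0,0,-0.32, 0.3,0,0,0,-0.36]'; python3 -m crank '[0.3,0,0,0,0,0.3,0,0,0,0]'
python3 - <<'E'
from h import *
T,im=look("wrist","k3",[("brown_bottle",.018),("jar_1",.018),("foot",0),("knob",.106)]); go([.5183,.215,.101],np.radians(161)); print(T[:3,3])
E
```

```text
clock: 15.62
position: [0.5173, 0.2152, 0.103]
ee_rot: [-0.0, 0.764, 0.645, -0.001]
force: [-6.5, 0.0, 11.6]
opening: 0.388
finger_force: 50.3
clock: 16.45
position: [0.5156, 0.2147, 0.103]
ee_rot: [-0.002, 0.408, 0.913, -0.003]
force: [-10.0, -1.7, 15.4]
opening: 0.392
finger_force: 50.7
clock: 16.87
position: [0.5152, 0.2142, 0.103]
ee_rot: [-0.002, 0.238, 0.971, -0.003]
force: [-12.0, -3.6, 17.2]
opening: 0.388
finger_force: 50.8
clock: 17.03
position: [0.5152, 0.2141, 0.103]
ee_rot: [-0.002, 0.24, 0.971, -0.003]
force: [-11.7, -3.4, 16.9]
opening: 0.386
finger_force: 50.8
wrist brown_bottle 0.69 [262.3  71.6] [0.4425 0.2569 0.018 ]
wrist jar_1 0.92 [135.2 161.4] [0.4534 0.1551 0.018 ]
wrist jar_1 0.75 [374.  165.2] [0.5301 0.296  0.018 ]
wrist jar_1 0.75 [ 21.4 305.9] [0.5076 0.0149 0.018 ]
wrist knob 0.59 [256.9 263.2] [0.5165 0.2145 0.106 ]
go [-0.0024  0.0022  0.002 ] yaw -0.152 cur psi 152.3 q7 0.293
[0.51515945 0.21412454 0.10302383]
```

Run:
```python
from h import *
T=T_tool(); im=cv2.imread("pics/k3.png")[:,:,::-1]
for a in (155,160,165): print(a,[w2pix("wrist",[.515+.129*np.cos(np.radians(a)),.214+.129*np.sin(np.radians(a)),z],T).round(0) for z in (.0,.024)])
g=cv2.cvtColor(im,cv2.COLOR_RGB2HSV); m=((g[:,:,2]>110)&(g[:,:,1]<70)).astype(np.uint8)
n,l,s,c=cv2.connectedComponentsWithStats(m)
for i in range(1,n):
  if 15<s[i,4]: print(s[i],c[i].round(1))
t=eyes.get_image("top"); sc=eyes.get_image("scene"); save("top3",t)
for cam in("top","scene"):
  for d in eyes.tip_of(cam,"brown_bottle")[:3]+[] : print(cam,round(d["score"],2),d["xy"],pix2w(cam,d["xy"],.018).round(4))
```

```text
155 [array([246.,  -2.]), array([245., -12.])]
160 [array([228.,   0.]), array([225., -10.])]
165 [array([211.,   4.]), array([206.,  -6.])]
[   31     0   445   300 52082] [247.8 170.1]
[  0  13  19  19 212] [ 6.8 20.8]
[498 123  14  53 533] [505.7 149.6]
[253 212   5  11  23] [255.3 216.9]
[300 240  12  17 138] [305.5 247.3]
[307 264  14  27 166] [312.5 277.4]
[334 269  26  29 264] [346.6 282.1]
[190 272  13  19 124] [196.9 281.4]
[238 288  33  31 812] [254.2 303. ]
[ 202  313  108   39 1258] [254.6 334.1]
[129 360  20  24 261] [140.6 374.3]
[362 360  21  24 269] [369.2 374.3]
top 0.75 [175.0, 238.6] [0.4419 0.2594 0.018 ]
scene 0.97 [207.4, 255.8] [0.4469 0.2567 0.018 ]
```

The pointer sits just above the wrist picture's edge. Turn the remaining ~8.8°, release, rise and measure bottle, dots and pointer in one picture.

```bash
python3 -m crank '[0.3,0.0006,-0.0009,-0.001,-0.03, 0.3,0.0013,-0.0018,-0.002,-0.08, 0.3,0.0013,-0.0018,-0.002,-0.13, 0.3,0.0013,-0.0018,-0.002,-0.153,0.3,0.0013,-0.0018,-0.002,-0.153]'; python3 -m crank '[0.65,0,0,0,0,0.65,0,0,0,0,0.65,0,0,0,0,0.65,0,0,0,0]'; python3 -m crank '[0.65,0,0,-0.03,0,0.65,0,0,-0.07,0,0.65,0,0,-0.1,0,0.65,0,0,-0.1,0,0.65,0,0,-0.1,0]'; python3 -m crank '[0.65,0,0,0,0,0.65,0,0,0,0,0.65,0,0,0,0]'
python3 - <<'E'
from h import *
T,im=look("wrist","k4",[("brown_bottle",.018),("jar_1",.018),("knob",.106)]); print(T[:3,3]); np.save("T4.npy",T); go([.515,.214,.101],np.radians(161))
P=[.515+.129*np.cos(np.radians(161)),.214+.129*np.sin(np.radians(161))]
u=w2pix("wrist",[*P,.012],T);print("pred pointer",u)
g=cv2.cvtColor(im,cv2.COLOR_RGB2HSV); x0,y0=int(u[0])-45,max(0,int(u[1])-30); sub=im[y0:y0+60,x0:x0+90].max(2)
for r in sub[::3,::3]: print(" ".join(f"{v:3d}" for v in r))
print(x0,y0)
E
```

```text
clock: 17.9
position: [0.515, 0.2139, 0.1031]
ee_rot: [-0.001, 0.164, 0.986, -0.001]
force: [-6.1, 1.1, 4.5]
opening: 0.39
finger_force: 50.7
clock: 18.23
position: [0.5177, 0.2134, 0.1032]
ee_rot: [0.001, 0.166, 0.986, -0.0]
force: [0.1, -0.1, -0.6]
opening: 0.652
finger_force: 0.0
clock: 18.65
position: [0.5184, 0.215, 0.2056]
ee_rot: [0.003, 0.166, 0.986, 0.001]
force: [0.3, -0.1, -0.6]
opening: 0.651
finger_force: 0.0
clock: 18.9
position: [0.5161, 0.2135, 0.2017]
ee_rot: [-0.001, 0.165, 0.986, -0.001]
force: [0.3, -0.0, 0.5]
opening: 0.649
finger_force: 0.0
wrist brown_bottle 0.95 [260.4  75.1] [0.4373 0.2457 0.018 ]
wrist jar_1 0.93 [206.4 235.8] [0.5673 0.1431 0.018 ]
wrist jar_1 0.81 [338.4 142. ] [0.5181 0.2961 0.018 ]
wrist jar_1 0.79 [304.1 237.1] [0.6013 0.2375 0.018 ]
wrist jar_1 0.67 [ 64.6 224.5] [0.5088 0.0114 0.018 ]
wrist jar_1 0.56 [170.5 139. ] [0.4638 0.1472 0.018 ]
wrist knob 0.78 [256.  193.3] [0.5149 0.2147 0.106 ]
[0.51612608 0.21347082 0.20167296]
go [ 0.0012 -0.0005  0.1016] yaw -0.0 cur psi 161.0 q7 0.496
pred pointer [255.12055672  20.60449354]
 26  29  2
[... 1695 characters left out ...]
70 173 172 168 143 120 121 150 166 170 173 176 174 169 161 142 127 127 125 122 104  69  41  32
 64 114 156 171 172 175 173 171 155 115 106 139 167 184 162 132 124 122 124 141 154 143 137 129 128 127 126 126 116  90
166 173 174 173 173 174 173 157 105 100 138 184 189 137  75  63  66  67  66  66  89 144 148 143 128 128 127 125 127 127
174 173 174 174 174 172 158 112  94 130 180 187 114  64  67  67  67  68  70  67  67  70 142 151 140 129 125 127 126 127
173 174 174 174 173 168 115  94 110 184 181 112  66  67  74  70  69  68  67  67  66  65  65 146 148 135 129 127 126 127
174 173 174 174 174 148 100  92 164 191 152  66  64  65  68  69  68  69  69  67  66  66  63  82 163 145 126 127 126 127
210 0
```

The pointer shows at about (254,27) with the bottle right below it. Refine the angles from blobs.

Run:
```python
from h import *
T=np.load("T4.npy"); im=cv2.imread("pics/k4.png"); g=im.max(2); mn=im.min(2)
def blobs(m,name,lo,hi,box):
    n,l,s,c=cv2.connectedComponentsWithStats(m.astype(np.uint8),connectivity=4)
    for i in range(1,n):
        if lo<s[i,4]<hi and box[0]<c[i][0]<box[2] and box[1]<c[i][1]<box[3]: print(name,s[i],c[i].round(1))
blobs(g<85,"dark",100,4000,(200,30,310,260))
blobs(mn>210,"bright",6,700,(60,0,460,300))
med=cv2.medianBlur(mn,15); blobs((mn.astype(int)-med>40),"dots",3,60,(60,20,460,300))
ax=np.array([.515,.214])
for a in(18.75,): pass
for k in (-36,36,-108,108,180): 
  t=np.radians(161+k); print("dot pred",k,w2pix("wrist",[.515+.104*np.cos(t),.214+.104*np.sin(t),.018],T).round(0))
print("knob",w2pix("wrist",[.515,.214,.135],T))
for z in(.007,.015,.024):
  p=pix2w("wrist",(254.3,30),z,T)[:2]; print(z,p)
```

```text
dark [ 239   46   44   46 1547] [260.4  68.7]
dark [ 229  174   53   58 1970] [255.1 201.4]
bright [242  17  23  21 404] [252.6  26.9]
bright [183  74   8   7  41] [186.7  77.2]
bright [352 198   6   5  27] [354.6 199.9]
bright [153 199   6   4  19] [155.6 200.5]
bright [246 201  19  18 273] [255.  209.5]
bright [180 235  39  16 245] [199.3 240.4]
bright [253 263   5   4  14] [255.3 264.9]
dots [70 20  6  6 22] [72.6 22.8]
dots [243  32   6   7  26] [244.6  35.4]
dots [232  40  10   4  30] [236.3  41.4]
dots [184  74   7   7  37] [186.7  77.3]
dots [321  74   5   6  26] [323.   76.5]
dots [143 113   3   4  10] [144.  114.5]
dots [355 123   7   2  10] [358.3 123.4]
dots [143 126   4   2   6] [144.2 126.3]
dots [384 135   4   4   7] [385.7 136.3]
dots [119 137   6   6  13] [121.3 139. ]
dots [117 143   2   3   4] [117.5 144. ]
dots [321 144   4   9  27] [322.4 148. ]
dots [115 151   1   6   6] [115.  153.5]
dots [381 170   6   6  11] [383.7 172.7]
dots [120 171   7   7  15] [123.1 174.1]
dots [352 198   6   6  28] [354.5 200.2]
dots [153 199   6   5  24] [155.7 200.9]
dots [314 252   4   5  16] [315.6 253.8]
dots [193 255   5   6  20] [194.5 256.8]
dots [253 264   5   3  13] [255.3 265. ]
dots [295 280   2   4   5] [295.4 281.6]
dots [208 284   8   8  16] [211.9 287.5]
dots [298 285   4   4   7] [299.3 286.7]
dots [135 286   4   2   6] [136.5 286.5]
dots [312 287   8   8  39] [316.1 291.1]
dots [190 289   9   7  40] [193.2 292.8]
dots [ 79 294  12   4  28] [ 84.9 295.5]
dot pred -36 [324.  75.]
dot pred 36 [187.  75.]
dot pred -108 [355. 198.]
dot pred 108 [155. 198.]
dot pred 180 [255. 263.]
knob [255.01232156 207.07568665]
0.007 [0.3992035  0.25309409]
0.015 [0.40028766 0.2527442 ]
0.024 [0.40150735 0.25235058]
```

Run:
```python
from h import *
from scipy.optimize import least_squares
T=np.load("T4.npy")
D={-36:(323,76.5),36:(186.7,77.3),-108:(354.6,200),108:(155.6,200.6),180:(255.3,264.9)}
pt=lambda x,r,a,z: w2pix("wrist",[x[0]+r*np.cos(a),x[1]+r*np.sin(a),z],T)
f=lambda x: np.concatenate([pt(x,.104,x[2]+np.radians(k),.018)-v for k,v in D.items()]+[[0]])
s=least_squares(f,[.515,.214,np.radians(161)]); x=s.x; print(x[:2],np.degrees(x[2]),s.fun.round(1))
for da in(-2,-1,0,1,2,3): a=x[2]+np.radians(da); print(da,[pt(x,.129,a,z).round(1) for z in(.005,.012,.024)],"cap",pt(x,.085,a,.118).round(1))
go([.5155,.2139,.103],T and 0) if 0 else None
```

```text
[0.51681392 0.21326961] 161.17448882250338 [-0.   0.2 -0.2 -0.1  0.1 -0.   0.1 -0.1  0.   0.   0. ]
-2 [array([259.6,  24.5]), array([259.7,  23.1]), array([259.9,  20.7])] cap [259.2  71.4]
-1 [array([257.1,  24.5]), array([257.1,  23.1]), array([257.2,  20.6])] cap [256.8  71.3]
0 [array([254.6,  24.4]), array([254.6,  23.1]), array([254.5,  20.6])] cap [254.4  71.3]
1 [array([252.1,  24.5]), array([252. ,  23.1]), array([251.9,  20.6])] cap [252.   71.3]
2 [array([249.5,  24.6]), array([249.4,  23.2]), array([249.2,  20.7])] cap [249.6  71.4]
3 [array([247. ,  24.7]), array([246.8,  23.3]), array([246.5,  20.8])] cap [247.3  71.5]
```

Dots fit within 0.2 px: the socket is at 161.2°, the pointer at ~161.7°, and the bottle leans on the clockwise side of its socket at ~158.9°. Regrip the knob and turn about 2° more.

```bash
python3 -m crank '[0.65,0.0012,-0.0005,0.03,0, 0.65,0.0012,-0.0005,0.06,0, 0.65,0.0012,-0.0005,0.085,0, 0.65,0.0012,-0.0005,0.098,0, 0.65,0.0012,-0.0005,0.098,0]' >/dev/null; python3 -m crank '[0.65,0,0,0,0,0.65,0,0,0,0,0.65,0,0,0,0]'; python3 -c "
from h import *
go([.515,.214,.103])"
```

```text
clock: 19.77
position: [0.5167, 0.2153, 0.1072]
ee_rot: [0.001, 0.165, 0.986, 0.001]
force: [0.1, 0.2, -0.3]
opening: 0.65
finger_force: 0.0
go [ 0.0012 -0.0018  0.0042] yaw 0.0 cur psi 161.0 q7 0.43
```

```bash
python3 -m crank '[0.65,0.0012,-0.0018,0.004,0,0.65,0.0012,-0.0018,0.004,0,0.3,0.0012,-0.0018,0.004,0,0.3,0.0012,-0.0018,0.004,0,0.3,0.0012,-0.0018,0.004,0]' 50; python3 -m crank '[0.3,0,0,0,0,0.3,0,0,0,-0.015,0.3,0,0,0,-0.035,0.3,0,0,0,-0.035,0.3,0,0,0,-0.035]'
python3 - <<'E'
from h import *
T,im=look("wrist","k5",[("brown_bottle",.018),("jar_1",.018)]); print(T[:3,3], np.degrees(np.arctan2(T[1,0],T[0,0])))
mn=im.min(2); med=cv2.medianBlur(mn,15)
n,l,s,c=cv2.connectedComponentsWithStats((mn.astype(int)-med>40).astype(np.uint8),connectivity=4)
for k in (-36,36,-108,108):
  t=np.radians(163.2+k); u=w2pix("wrist",[.5168+.104*np.cos(t),.2133+.104*np.sin(t),.018],T)
  i=1+np.linalg.norm(c[1:]-u,axis=1).argmin(); print(k,u.round(1),c[i].round(1),s[i,4])
for z in (0,): print("pointer pred",w2pix("wrist",[.5168+.127*np.cos(np.radians(161.7)),.2133+.127*np.sin(np.radians(161.7)),.01],T))
g=im.max(2)<85
n,l,s,c=cv2.connectedComponentsWithStats(g.astype(np.uint8),connectivity=4)
for i in range(1,n):
  if 500<s[i,4]<9000 and c[i][1]<150: print("dark",s[i],c[i])
print("cap pred -2,0",[w2pix("wrist",[.5168+.085*np.cos(np.radians(a)),.2133+.085*np.sin(np.radians(a)),.118],T).round(1) for a in(158.7,160.7,161.7,163.2)])
E
```

```text
clock: 20.18
position: [0.5143, 0.2142, 0.1021]
ee_rot: [0.001, 0.165, 0.986, 0.001]
force: [-0.4, 2.7, 1.1]
opening: 0.387
finger_force: 49.6
clock: 20.6
position: [0.5143, 0.2141, 0.1021]
ee_rot: [0.001, 0.147, 0.989, 0.001]
force: [1.6, 3.9, 5.7]
opening: 0.387
finger_force: 49.9
wrist brown_bottle 0.9 [261.3  70. ] [0.4345 0.243  0.018 ]
wrist jar_1 0.82 [134.7 163.2] [0.4661 0.1453 0.018 ]
wrist jar_1 0.74 [375.2 165.7] [0.5148 0.2988 0.018 ]
[0.51428704 0.21410977 0.10206539] 163.0466616023
-36 [352.1  75.3] [352.2  74.8] 52
36 [155.3  75.8] [154.8  76. ] 84
-108 [391.5 245.3] [391.6 245.9] 46
108 [116.9 246.3] [116.5 246.6] 35
pointer pred [258.99284305   1.48555012]
dark [  90    0  152   79 5819] [153.43925073  23.35332531]
cap pred -2,0 [array([273.1,  66. ]), array([264.6,  65.5]), array([260.3,  65.3]), array([253.8,  65.3])]
```

Dots fit 163.2° for the socket and about 160.5° for the bottle, against the pointer at 161.7°. The knob is gripped at 50 N with low side forces. Hand in.

```bash
python3 -c "
from bench import sign_off
print(sign_off())"
```

```text
the job is handed in; nothing more can be done
None
```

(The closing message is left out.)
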